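Send a turned pin into the optical micrometer and start the measurement

TASK

With the fingertips, gently push the shuttle by its black push plate all the way home against its end stop, so that the steel pin riding on it stands between the two white measuring heads. Then press the green button on the console fully down to start the measurement, let it come up and withdraw. Do not press the green button before the shuttle is home, never press the yellow or red one, do not touch the pin or let it tip or slide on the shuttle, leave the other things around alone, and lift or carry nothing.

Things in the scene. Friction and masses are not known exactly. Their poses are not given: they have to be found in the camera images.
- station: Optical micrometer station, fixed: blue bed 360 long (x) x 110 wide (y), 28 high, with two white measuring heads (90 x 50, tops 112 high) beside it, centred at x = +95, y = +-88 mm, and a rubber stop at its far end. Origin: centre of the underside, on the table. +x is the way the shuttle is pushed home, z up. Left or right of the console, turned up to 15 degrees from the robot's x.
- shuttle (a joint): Travel of the shuttle along the station's +x, m. Starts at 0; 0.11 is fully home at its firm rubber end stop. Aluminium plate 200 x 100 x 18 mm, top 52 above the table, sliding with about 2.5 N friction (plus 8 N per m/s); stays where left. A black upright push plate, 84 wide (y), 10 thick (x), 48 tall, rises near its near end; 5 mm of the shuttle sticks out behind it, below 52 height.
- push_plate (a point): Centre of the near face of the black push plate (its face away from the heads), 79 mm above the table; its plate spans 27 mm below to 21 mm above this point and 42 mm to either side. Axes as the station's: push along +x. It moves with the shuttle.
- workpiece: Loose steel turned pin, 180 g, standing upright on the shuttle 155 mm ahead of the push plate's near face: flange 42 mm diameter and 12 thick, then 26 and 18 mm diameters, 60 mm tall, so its top is 112 mm above the table. Origin: centre of its underside. It must stay standing within 8 mm of its place on the shuttle.
- console: Fixed grey console box, 100 (x) x 200 (y) x 45 mm tall with three spring buttons in a row along its y, 60 mm apart, colours in any order. Origin: centre of the underside, on the table; z up.
- green_top (a point): Centre of the top face of the green button, 67 mm above the table: 30 mm diameter, stands 10 mm above its steel bezel (46 mm diameter), travels 6 mm straight down; starting to move takes about 1.5 N, fully down 5 N, and it springs back.
- green (a joint): How far the green button is pressed, m: 0 up, 0.006 fully down.
- yellow_top (a point): Centre of the top face of the yellow button, same size and spring as the green one; leave alone.
- yellow (a joint): How far the yellow button is pressed, m.
- red_top (a point): Centre of the top face of the red button, same size and spring as the green one; leave alone.
- red (a joint): How far the red button is pressed, m.
- spare_pin: Loose brass turned pin, same shape and size as the workpiece, standing on the table beside the near part of the station. Origin: centre of its underside. Bystander.
- ring_gauge: Loose dark steel ring lying on the table on the robot's side of the console, 54 mm outside diameter, 22 tall. Origin: centre of its underside. Bystander.
- jar: Loose white jar with blue lid, 46 mm diameter, 55 tall, on the table on the robot's side of the console. Origin: centre of its underside. Bystander.
Mind the look-alikes: they are no part of the job. Leave any purple look-alike of the workpiece alone.

How it is judged:
On the way, in this order (a step that is already met when the one before it is completed fails the run):
1. the shuttle is pushed home (within 4 mm of its end stop) (value of joint shuttle above 0.106 m), for 0.2 s.
2. the green button is pressed down (at least 4.5 of its 6 mm) (value of joint shuttle above 0.106 m and value of joint green above 0.0045 m), for 0.05 s.
At the end, for the whole second after the job is handed in: The shuttle is within 4 mm of its end stop, all three buttons are up (under 1.5 mm), the steel pin stands upright and at rest at its place on the shuttle, and the brass pin, ring gauge and jar are within 10 mm of where they began (value of joint shuttle above 0.106 m and value of joint each of green, yellow, red below 0.0015 m and angle between workpiece's own z axis and vertical below 0.1 rad and distance between workpiece and push_plate between 0.148 and 0.168 m and linear speed of workpiece below 0.01 m/s and distance of each of spare_pin, ring_gauge, jar from where it was at the start of the episode below 0.01 m); the robot touches nothing.
It fails at once if the green button is pressed (over 2 mm) while the shuttle is not home (value of joint green above 0.002 m and not (value of joint shuttle above 0.106 m)).
It fails at once if the yellow or red button is pressed (over 2 mm) (value of joint any of yellow, red above 0.002 m).
It fails at once if the fingers touch the steel pin, or it tips or slides more than 8 mm on the shuttle (contact force between the fingers and workpiece above 0.5 N or angle between workpiece's own z axis and vertical above 0.25 rad or x of workpiece in the frame of push_plate below 0.147 m or x of workpiece in the frame of push_plate above 0.163 m or y of workpiece in the frame of push_plate below -0.008 m or y of workpiece in the frame of push_plate above 0.008 m or z of workpiece in the frame of push_plate below -0.035 m or z of workpiece in the frame of push_plate above -0.019 m).
It fails at once if a bystander (brass pin, ring gauge, jar) is moved by more than 10 mm or tipped (distance of any of spare_pin, ring_gauge, jar from where it was at the start of the episode above 0.01 m or angle between any of spare_pin, ring_gauge, jar's own z axis and vertical above 0.25 rad).
It fails at once if the shuttle or a button is pushed hard (over 45 N) (contact force between the fingers and shuttle above 45 N or contact force between the fingers and green above 45 N).
It also fails if it takes over 50 s, if anything falls off the work surface, if the arm or the gripper's body presses on something with over 40 N, if the wrist force passes 120 N, or if a joint passes its speed limit or range.

ROBOT

A 6-joint arm with a two-finger parallel gripper is mounted at the origin on the work surface. World frame = base frame: x ahead of the robot, y to its left, z up, the work surface at z = 0. Lengths are in m, angles in rad, forces in N, time in s.
With the tool pointing down it reaches from about 0.3 to 0.775 m from the base axis. Payload 14.6 kg.
Tool frame: the origin (TCP) lies midway between the tips of the shut fingers; the grasp point (between the pads) lies 19 mm behind it (grasp_offset is the distance from the TCP to the grasp point, in m); z points along the fingers, y is the line along which they close (so a half turn about z gives the same grasp; the last joint's range is limited). The gripper opens to 94 mm and grips with 3 to 60 N. Pads are 16 mm wide; open, the fingers measure 119 mm over their backs; the gripper's body (75 mm by 177 mm) begins 78 mm behind the grasp point.
Start: joints at [-0.067, 0.3, 1.521, -0, 1.321, -0.067], TCP at [0.55, -0, 0.205] pointing down, gripper open.
Joint ranges: [-3.03, 3.03], [-0.79, 2.21], [0.23, 2.52], [-1.04, 4.18], [0, 3.07], [-2.55, 2.55]. Speed limits (rad/s): [2.22, 2.22, 2.57, 3.14, 3.14, 3.14].

INTERFACE

Orientations are given as [roll, pitch, yaw] about the fixed x, y, z axes, in that order (R = Rz(yaw) Ry(pitch) Rx(roll)).
In Python, from station import * gives the robot as it stands. The module is installed in compiled form; this text tells all that it offers.
- The arm moves only by the tool send_rows, never from a script. Its argument "rows" is a list of rows, each an object of numbers: "dx", "dy", "dz": the shift along the tool's x, y, z in mm; "roll": the turn about the tool's z in degrees; "jaw": the closure, from -1 (fully open) to 1 (shut). In form: [{"dx": .., "dy": .., "dz": .., "roll": .., "jaw": ..}, ...]. A call has 1 to 12 rows; each row shifts and turns the commanded pose from where the row before left it, along the tool's axes as they then stand; what a row does not reach is not made up. A row lasts 1/12 s, in which the tool goes at most 41.7 mm and 7.16 degrees, less where a joint would pass 70% of its speed; a pose out of reach is approached as far as the arm can. A call is refused whole if a number of a shift passes 41.7 or a number of a turn 7.16, either way. A call with a gripper value outside its range is refused whole. The fingers move at their own pace and stop on an object; "force" is the grip in N (left out, the last holds). Time passes only in rows, so rows that do not move let the fingers close. It gives the time, the measured TCP pose, the force, the opening and the grip force at its end, in the units of the state.
- get_obs(): the state, without advancing time (a new reading comes with each control period).
- camera(name): name is "scene" or "side" or "wrist"; returns a dict with "frame" (400x640x3 uint8, red, green, blue), "z_map" (400x640 float32, m along the optical axis (not along the pixel's ray), 0 where there is no reading), "camera_matrix" (3x3 intrinsics, pixels), "rvec" (rotation vector, rad) and "tvec" (3), from world to camera coordinates, as OpenCV has them. Camera axes: x right, y down, z forward; pixel columns grow to the right and rows downward; lengths in m; the calibration is good to about 2 mm. A picture is of the moment at which its call begins.
- hand_in(): hands the job in; it is judged then, once.
The state is a dict: "time_s": time; "qpos": joint angles; "joint_vel": joint speeds; "tau": joint torques, N m; "ee_pos": TCP position; "eef_rot": TCP orientation; "force": force on the tool from outside, world axes, zero at the start; "moment": the same for the moment, N m; "grip_width": finger opening in m; "grip_force": force on a finger pad.
Only numpy, scipy, OpenCV 4.12 (cv2) and the standard library are available. Lean on these libraries where they do the work, as an engineer would, in place of code of your own. Each camera call takes 0.05 s, during which the arm holds its last target. There are 200 camera calls.

## Working session

There is one attempt and no reset: what is moved stays moved. The work goes in short steps, Python scripts to look and compute and a tool call to move; the robot and the scene stay as the last step left them, time stands still between calls to the robot, and variables do not carry over. Pictures are saved under pics/ and viewed, at most 10 in all, crops included, and the job is handed in when it is done.

Besides the shell and the picture viewer there is one more tool, called after "Call:" as name(argument=value, ...), one argument or row to a line, values as JSON. send_rows: Moves the arm, as the interface text tells. Its arguments: {"type":"object","properties":{"rows":{"type":"array"},"force":{"type":"number"}},"required":["rows"]}

```bash
mkdir -p pics
cat > h.py <<'E'
from station import *
import numpy as np, cv2, pickle
def grab(n):
    c=camera(n); pickle.dump(c,open(f'{n}.pkl','wb')); return c
def load(n): return pickle.load(open(f'{n}.pkl','rb'))
def ray(c,u,v):
    R=cv2.Rodrigues(np.array(c['rvec'],float))[0]; t=np.array(c['tvec'],float).ravel()
    return -R.T@t, R.T@np.linalg.inv(c['camera_matrix'])@np.array([u,v,1.])
def onz(c,u,v,z):
    o,d=ray(c,u,v); return o+d*(z-o[2])/d[2]
def pts(c):
    R=cv2.Rodrigues(np.array(c['rvec'],float))[0]; t=np.array(c['tvec'],float).ravel()
    v,u=np.mgrid[:400,:640]; d=np.stack([u,v,np.ones_like(u)],-1)@np.linalg.inv(c['camera_matrix']).T
    P=d*c['z_map'][...,None]; return (P-t)@R
E
python3 - <<'E'
from h import *
a=grab('scene');b=grab('side')
cv2.imwrite('pics/a.png',a['frame'][...,::-1]);cv2.imwrite('pics/b.png',b['frame'][...,::-1])
for c in(a,b):
    print(ray(c,320,200))
print(get_obs())
E
```

```text
(array([0.8856316 , 0.56570498, 0.58051971]), array([-0.42999078, -0.67187945, -0.60323366]))
(array([ 0.41670412, -0.84146546,  0.635171  ]), array([ 0.12520904,  0.82567895, -0.55017845]))
{'time_s': 0.1, 'qpos': array([-6.66192737e-02,  3.00409736e-01,  1.52153112e+00,  4.30268767e-06,
        1.32070986e+00, -6.66601738e-02]), 'joint_vel': array([-0.00084579, -0.00142527, -0.00182131, -0.00043291,  0.00056073,
       -0.00082385]), 'tau': array([ 1.84928511e-03, -5.32644153e+01, -3.53284299e+01,  7.10431044e-02,
        2.34944851e-02, -7.30603051e-05]), 'ee_pos': array([5.49756246e-01, 3.85952141e-06, 2.04941126e-01]), 'eef_rot': array([-3.14053721e+00, -7.46372108e-05,  1.57083612e+00]), 'force': array([0.34266225, 0.85698232, 0.62509785]), 'moment': array([ 0.00132199,  0.0156514 , -0.00372815]), 'grip_force': 0.0, 'grip_width': 0.093987507265958}
```

View pics/a.png

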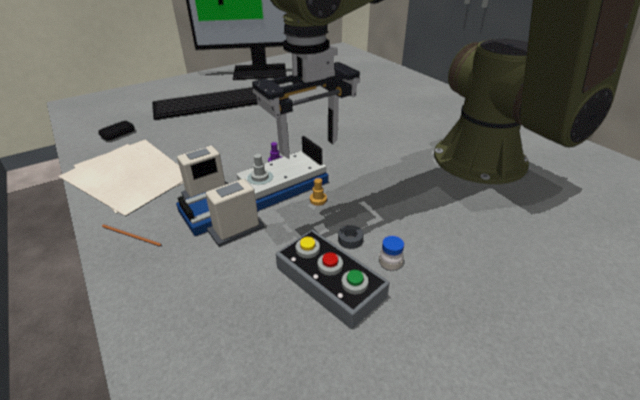

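View pics/b.png

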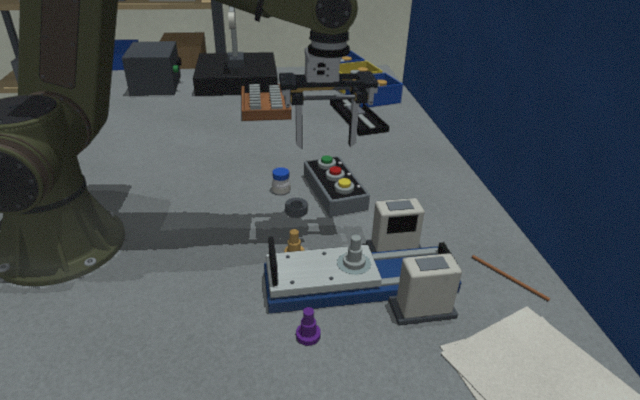

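The steel pin is at (258,168) in scene and (355,250) in side. The purple look-alike is at (274,150) and (308,325), and the brass spare at (318,190) and (294,243). The push plate is at (312,150) and (273,262). The green button is at (355,280) and (327,160). Next I'll measure from depth and colour.

Run:
```python
from h import *
for n in('scene','side'):
    c=load(n);P=pts(c);f=c['frame'];hsv=cv2.cvtColor(f,cv2.COLOR_RGB2HSV)
    h,s,v=[hsv[...,i].astype(int) for i in range(3)]
    val=c['z_map']>0
    Z=P[...,2]; box=val&(P[...,0]>.2)&(P[...,0]<.85)&(abs(P[...,1])<.5)
    def blob(name,m,z):
        k,l,st,ce=cv2.connectedComponentsWithStats((m&box).astype(np.uint8))
        for i in range(1,k):
            if st[i,4]>25:
                q=P[l==i]; print(n,name,st[i],'ray',onz(c,*ce[i],z)[:2].round(4),'pc',np.median(q,0).round(4))
    blob('green',(h>45)&(h<85)&(s>120)&(Z<.1),.067)
    blob('red',((h<6)|(h>174))&(s>150)&(Z<.1)&(Z>.04),.067)
    blob('yellow',(h>20)&(h<35)&(s>140)&(Z<.1)&(Z>.02),.067)
    blob('brass',(h>8)&(h<22)&(s>120)&(Z<.1)&(Z>.0),.03)
    blob('bluelid',(h>105)&(h<125)&(s>150)&(Z<.08)&(Z>.005),.055)
    blob('purple',(h>128)&(h<160)&(s>80)&(Z<.08),.03)
    # shuttle top
    m=box&(abs(Z-.052)<.005)&(P[...,1]<0)&(s<60)&(v>120)
    k,l,st,ce=cv2.connectedComponentsWithStats(m.astype(np.uint8)); i=1+np.argmax(st[1:,4])
    r=cv2.minAreaRect(P[l==i][:,:2].astype(np.float32)); print(n,'shuttle',st[i],r,np.median(P[l==i][:,2]), cv2.boxPoints(r).round(4).tolist())
    m=box&(Z>.056)&(Z<.103)&(P[...,1]<0)&(v<70)
    k,l,st,ce=cv2.connectedComponentsWithStats(m.astype(np.uint8))
    for i in range(1,k):
        if st[i,4]>30:
            q=P[l==i]; r=cv2.minAreaRect(q[:,:2].astype(np.float32)); print(n,'dark',st[i],r,q.min(0).round(3),q.max(0).round(3),np.median(q,0).round(4))
    m=box&(abs(Z-.112)<.004)&(P[...,1]<0)
    k,l,st,ce=cv2.connectedComponentsWithStats(m.astype(np.uint8))
    for i in range(1,k):
        if st[i,4]>60:
            q=P[l==i]; r=cv2.minAreaRect(q[:,:2].astype(np.float32)); print(n,'head',st[i],r)
```

```text
scene green [347 269  16  16 201] ray [0.5879 0.2087] pc [0.5872 0.2078 0.0659]
scene red [323 252  15  15 180] ray [0.5998 0.1501] pc [0.5988 0.1494 0.0656]
scene yellow [300 236  15  14 173] ray [0.6118 0.092 ] pc [0.6106 0.091  0.0654]
scene brass [310 179  17  26 280] ray [ 0.4838 -0.0718] pc [ 0.4827 -0.0741  0.0225]
scene bluelid [317 174  10  10  47] ray [ 0.4563 -0.0893] pc [ 0.4278 -0.1311  0.0236]
scene bluelid [256 178  58  32 537] ray [ 0.5652 -0.0837] pc [ 0.544  -0.1268  0.0209]
scene bluelid [189 199  19  17 194] ray [ 0.7439 -0.1422] pc [ 0.7365 -0.1798  0.0269]
scene bluelid [177 203  34  32 275] ray [ 0.7671 -0.0974] pc [ 0.7642 -0.1235  0.0251]
scene bluelid [383 236  21  19 320] ray [0.4727 0.1753] pc [0.4715 0.1742 0.0538]
scene purple [268 142  13  19 131] ray [ 0.4806 -0.3022] pc [ 0.486  -0.2897  0.0353]
scene shuttle [ 237  151   89   43 1449] ((0.5209258198738098, -0.18105003237724304), (0.19775475561618805, 0.1023804321885109), 2.341512441635132) 0.05094662908213299 [[0.41999998688697815, -0.1339000016450882], [0.42419999837875366, -0.2362000048160553], [0.
[... 1946 characters left out ...]
121  0.061] [ 0.721 -0.111  0.103] [ 0.6904 -0.1163  0.084 ]
side dark [268 236  10  50 277] ((0.4337577223777771, -0.18775644898414612), (0.009793761186301708, 0.08553827553987503), 2.0686705112457275) [ 0.428 -0.231  0.056] [ 0.439 -0.145  0.101] [ 0.4329 -0.2077  0.0974]
side head [376 198  49  18 650] ((0.689610481262207, -0.09072251617908478), (0.08924233913421631, 0.05141149088740349), 1.595726728439331)
side head [351 234  10   8  63] ((0.5835655927658081, -0.18180455267429352), (0.01691071130335331, 0.018358564004302025), 10.267292022705078)
side head [ 403  253   59   25 1051] ((0.6955689787864685, -0.2660856246948242), (0.08967488259077072, 0.05086150020360947), 2.4676051139831543)
```

Call:
send_rows(
  rows=[
    {"dx": -23.5, "dy": -20.6, "jaw": 1},
    {"dx": -23.5, "dy": -20.6, "jaw": 1},
    {"dx": -23.5, "dy": -20.6, "jaw": 1},
    {"dx": -23.5, "dy": -20.6, "jaw": 1},
    {"dx": -23.5, "dy": -20.6, "jaw": 1},
    {"dx": -23.5, "dy": -20.6, "jaw": 1},
    {"dx": -23.5, "dy": -20.6, "jaw": 1},
    {"dx": -23.5, "dy": -20.6, "jaw": 1},
    {"roll": -2.1, "jaw": 1},
    {"jaw": 1},
    {"jaw": 1},
    {"jaw": 1},
  ],
  force=10,
)

```text
invalid input at $.rows[0]: expected keys dx, dy, dz, roll, jaw
```

Call:
send_rows(
  rows=[
    {"dx": -23.5, "dy": -20.6, "dz": 0, "roll": 0, "jaw": 1},
    {"dx": -23.5, "dy": -20.6, "dz": 0, "roll": 0, "jaw": 1},
    {"dx": -23.5, "dy": -20.6, "dz": 0, "roll": 0, "jaw": 1},
    {"dx": -23.5, "dy": -20.6, "dz": 0, "roll": 0, "jaw": 1},
    {"dx": -23.5, "dy": -20.6, "dz": 0, "roll": 0, "jaw": 1},
    {"dx": -23.5, "dy": -20.6, "dz": 0, "roll": 0, "jaw": 1},
    {"dx": -23.5, "dy": -20.6, "dz": 0, "roll": 0, "jaw": 1},
    {"dx": -23.5, "dy": -20.6, "dz": 0, "roll": 0, "jaw": 1},
    {"dx": 0, "dy": 0, "dz": 0, "roll": -2.1, "jaw": 1},
    {"dx": 0, "dy": 0, "dz": 0, "roll": 0, "jaw": 1},
    {"dx": 0, "dy": 0, "dz": 0, "roll": 0, "jaw": 1},
    {"dx": 0, "dy": 0, "dz": 0, "roll": 0, "jaw": 1},
  ],
  force=10,
)

```text
time_s: 1.1
ee_pos: [0.3855, -0.1875, 0.2053]
eef_rot: [-3.141, -0.0, 1.607]
force: [-0.1, 0.3, -0.1]
grip_width: 0.0173
grip_force: 0.0
```

Run:
```python
from h import *
a=grab('side')['frame'][180:350,230:480]; b=grab('scene')['frame'][120:290,165:415]
cv2.imwrite('pics/c.png',cv2.resize(np.vstack([a,b]),None,fx=1.75,fy=1.75,interpolation=cv2.INTER_CUBIC)[...,::-1])
```

```text
(no output)
```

View pics/c.png

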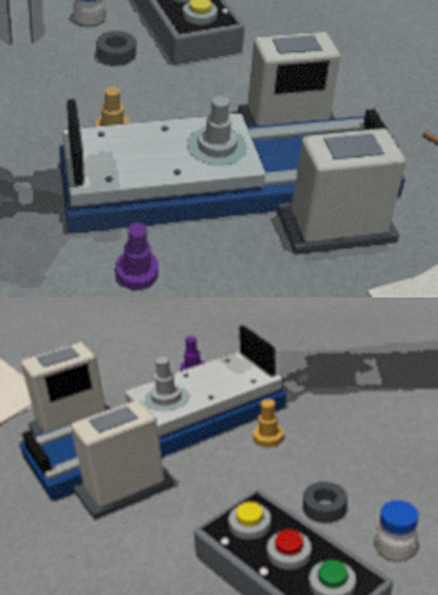

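The steel-grey pin on the shuttle (crop 220,125) is the workpiece. The brass one stands on the table (112,105) and the purple one is the look-alike (137,255). The black plate at the shuttle's near end (75,140) is the push plate. I'll descend behind it.

Call:
send_rows(
  rows=[
    {"dx": 0, "dy": 0, "dz": 22, "roll": 0, "jaw": 1},
    {"dx": 0, "dy": 0, "dz": 22, "roll": 0, "jaw": 1},
    {"dx": 0, "dy": 0, "dz": 22, "roll": 0, "jaw": 1},
    {"dx": 0, "dy": 0, "dz": 22, "roll": 0, "jaw": 1},
    {"dx": 0, "dy": 0, "dz": 22, "roll": 0, "jaw": 1},
    {"dx": 0, "dy": 0, "dz": 22, "roll": 0, "jaw": 1},
    {"dx": 0, "dy": 0, "dz": 0, "roll": 0, "jaw": 1},
    {"dx": 0, "dy": 0, "dz": 0, "roll": 0, "jaw": 1},
    {"dx": 0, "dy": 0, "dz": 0, "roll": 0, "jaw": 1},
  ],
)

```text
time_s: 1.95
ee_pos: [0.3859, -0.1881, 0.0746]
eef_rot: [3.141, 0.001, 1.608]
force: [0.3, -0.6, -0.4]
grip_width: 0.0006
grip_force: 0.0
```

Call:
send_rows(
  rows=[
    {"dx": 0, "dy": 3, "dz": 0, "roll": 0, "jaw": 1},
    {"dx": 0, "dy": 3, "dz": 0, "roll": 0, "jaw": 1},
    {"dx": 0, "dy": 3, "dz": 0, "roll": 0, "jaw": 1},
    {"dx": 0, "dy": 3, "dz": 0, "roll": 0, "jaw": 1},
    {"dx": 0, "dy": 2, "dz": 0, "roll": 0, "jaw": 1},
    {"dx": 0, "dy": 2, "dz": 0, "roll": 0, "jaw": 1},
    {"dx": 0, "dy": 2, "dz": 0, "roll": 0, "jaw": 1},
    {"dx": 0, "dy": 2, "dz": 0, "roll": 0, "jaw": 1},
    {"dx": 0, "dy": 2, "dz": 0, "roll": 0, "jaw": 1},
    {"dx": 0, "dy": 2, "dz": 0, "roll": 0, "jaw": 1},
    {"dx": 0, "dy": 2, "dz": 0, "roll": 0, "jaw": 1},
    {"dx": 0, "dy": 2, "dz": 0, "roll": 0, "jaw": 1},
  ],
)

```text
time_s: 2.95
ee_pos: [0.4134, -0.187, 0.0735]
eef_rot: [3.142, 0.0, 1.607]
force: [0.3, 0.8, -0.0]
grip_width: 0.0006
grip_force: 0.0
```

Call:
send_rows(
  rows=[
    {"dx": 0, "dy": 2, "dz": 0, "roll": 0, "jaw": 1},
    {"dx": 0, "dy": 2, "dz": 0, "roll": 0, "jaw": 1},
    {"dx": 0, "dy": 2, "dz": 0, "roll": 0, "jaw": 1},
    {"dx": 0, "dy": 2, "dz": 0, "roll": 0, "jaw": 1},
  ],
)

```text
time_s: 3.28
ee_pos: [0.4212, -0.1867, 0.0734]
eef_rot: [-3.141, -0.0, 1.607]
force: [-3.5, -0.7, 1.0]
grip_width: 0.0004
grip_force: 1.4
```

Call:
send_rows(
  rows=[
    {"dx": 0, "dy": 3, "dz": 0, "roll": 0, "jaw": 1},
    {"dx": 0, "dy": 4, "dz": 0, "roll": 0, "jaw": 1},
    {"dx": 0, "dy": 4, "dz": 0, "roll": 0, "jaw": 1},
    {"dx": 0, "dy": 4, "dz": 0, "roll": 0, "jaw": 1},
    {"dx": 0, "dy": 4, "dz": 0, "roll": 0, "jaw": 1},
    {"dx": 0, "dy": 4, "dz": 0, "roll": 0, "jaw": 1},
    {"dx": 0, "dy": 4, "dz": 0, "roll": 0, "jaw": 1},
    {"dx": 0, "dy": 4, "dz": 0, "roll": 0, "jaw": 1},
    {"dx": 0, "dy": 4, "dz": 0, "roll": 0, "jaw": 1},
    {"dx": 0, "dy": 4, "dz": 0, "roll": 0, "jaw": 1},
    {"dx": 0, "dy": 4, "dz": 0, "roll": 0, "jaw": 1},
    {"dx": 0, "dy": 3, "dz": 0, "roll": 0, "jaw": 1},
  ],
)

```text
time_s: 4.28
ee_pos: [0.4676, -0.185, 0.0734]
eef_rot: [3.142, 0.0, 1.607]
force: [-2.5, -0.9, 1.4]
grip_width: 0.0007
grip_force: 1.4
```

Call:
send_rows(
  rows=[
    {"dx": 0, "dy": 4, "dz": 0, "roll": 0, "jaw": 1},
    {"dx": 0, "dy": 4, "dz": 0, "roll": 0, "jaw": 1},
    {"dx": 0, "dy": 4, "dz": 0, "roll": 0, "jaw": 1},
    {"dx": 0, "dy": 4, "dz": 0, "roll": 0, "jaw": 1},
    {"dx": 0, "dy": 4, "dz": 0, "roll": 0, "jaw": 1},
    {"dx": 0, "dy": 4, "dz": 0, "roll": 0, "jaw": 1},
    {"dx": 0, "dy": 3, "dz": 0, "roll": 0, "jaw": 1},
    {"dx": 0, "dy": 3, "dz": 0, "roll": 0, "jaw": 1},
    {"dx": 0, "dy": 2, "dz": 0, "roll": 0, "jaw": 1},
    {"dx": 0, "dy": 2, "dz": 0, "roll": 0, "jaw": 1},
    {"dx": 0, "dy": 2, "dz": 0, "roll": 0, "jaw": 1},
    {"dx": 0, "dy": 2, "dz": 0, "roll": 0, "jaw": 1},
  ],
)

```text
time_s: 5.28
ee_pos: [0.5052, -0.1836, 0.0734]
eef_rot: [-3.142, 0.0, 1.607]
force: [-3.0, -2.6, 0.8]
grip_width: 0.0008
grip_force: 1.3
```

Call:
send_rows(
  rows=[
    {"dx": 0, "dy": 2, "dz": 0, "roll": 0, "jaw": 1},
    {"dx": 0, "dy": 2, "dz": 0, "roll": 0, "jaw": 1},
    {"dx": 0, "dy": 2, "dz": 0, "roll": 0, "jaw": 1},
    {"dx": 0, "dy": 2, "dz": 0, "roll": 0, "jaw": 1},
    {"dx": 0, "dy": 1, "dz": 0, "roll": 0, "jaw": 1},
    {"dx": 0, "dy": 1, "dz": 0, "roll": 0, "jaw": 1},
    {"dx": 0, "dy": 1, "dz": 0, "roll": 0, "jaw": 1},
    {"dx": 0, "dy": 1, "dz": 0, "roll": 0, "jaw": 1},
  ],
)

```text
time_s: 5.95
ee_pos: [0.5172, -0.1832, 0.0734]
eef_rot: [3.142, -0.0, 1.607]
force: [-3.3, -2.1, 0.3]
grip_width: 0.0003
grip_force: 1.3
```

Call:
send_rows(
  rows=[
    {"dx": 0, "dy": 1, "dz": 0, "roll": 0, "jaw": 1},
    {"dx": 0, "dy": 1, "dz": 0, "roll": 0, "jaw": 1},
    {"dx": 0, "dy": 1, "dz": 0, "roll": 0, "jaw": 1},
  ],
)

```text
time_s: 6.2
ee_pos: [0.5202, -0.183, 0.0734]
eef_rot: [-3.142, -0.0, 1.607]
force: [-2.0, -1.7, 0.5]
grip_width: 0.0002
grip_force: 1.3
```

Call:
send_rows(
  rows=[
    {"dx": 0, "dy": 1, "dz": 0, "roll": 0, "jaw": 1},
    {"dx": 0, "dy": 1, "dz": 0, "roll": 0, "jaw": 1},
    {"dx": 0, "dy": 1, "dz": 0, "roll": 0, "jaw": 1},
  ],
)

```text
time_s: 6.45
ee_pos: [0.5232, -0.1829, 0.0734]
eef_rot: [-3.142, -0.0, 1.607]
force: [-2.8, -2.2, 1.2]
grip_width: 0.0005
grip_force: 1.3
```

Call:
send_rows(
  rows=[
    {"dx": 0, "dy": 1, "dz": 0, "roll": 0, "jaw": 1},
    {"dx": 0, "dy": 1, "dz": 0, "roll": 0, "jaw": 1},
  ],
)

```text
time_s: 6.62
ee_pos: [0.5239, -0.1829, 0.0734]
eef_rot: [-3.138, -0.0, 1.608]
force: [-21.1, -3.0, 12.7]
grip_width: 0.0005
grip_force: 10.7
```

Call:
send_rows(
  rows=[
    {"dx": 0, "dy": 1, "dz": 0, "roll": 0, "jaw": 1},
    {"dx": 0, "dy": 0.5, "dz": 0, "roll": 0, "jaw": 1},
  ],
)

```text
time_s: 6.78
ee_pos: [0.5239, -0.1829, 0.0734]
eef_rot: [-3.135, -0.001, 1.608]
force: [-31.6, -3.0, 18.5]
grip_width: 0.0004
grip_force: 15.8
```

The force has risen to about 32 N with no further motion, so it's at the stop. I'll back off and lift.

Call:
send_rows(
  rows=[
    {"dx": 0, "dy": -1, "dz": 0, "roll": 0, "jaw": 1},
    {"dx": 0, "dy": -1, "dz": 0, "roll": 0, "jaw": 1},
    {"dx": 0, "dy": -2, "dz": 0, "roll": 0, "jaw": 1},
    {"dx": 0, "dy": -6, "dz": 0, "roll": 0, "jaw": 1},
    {"dx": 0, "dy": -10, "dz": 0, "roll": 0, "jaw": 1},
    {"dx": 0, "dy": -10, "dz": 0, "roll": 0, "jaw": 1},
    {"dx": 0, "dy": -5, "dz": -20, "roll": 0, "jaw": 1},
    {"dx": 0, "dy": 0, "dz": -25, "roll": 0, "jaw": 1},
    {"dx": 0, "dy": 0, "dz": -25, "roll": 0, "jaw": 1},
    {"dx": 0, "dy": 0, "dz": -25, "roll": 0, "jaw": 1},
    {"dx": 0, "dy": 0, "dz": -15, "roll": 0, "jaw": 1},
    {"dx": 0, "dy": 0, "dz": 0, "roll": 0, "jaw": 1},
  ],
)

```text
time_s: 7.78
ee_pos: [0.4927, -0.1844, 0.1867]
eef_rot: [3.136, 0.002, 1.608]
force: [0.4, -0.2, 0.1]
grip_width: 0.0005
grip_force: 0.0
```

Run:
```python
from h import *
d=grab('side');a=d['frame'][180:350,230:480]; b=grab('scene')['frame'][120:290,165:415]
cv2.imwrite('pics/d.png',cv2.resize(np.vstack([a,b]),None,fx=1.75,fy=1.75,interpolation=cv2.INTER_CUBIC)[...,::-1])
print(get_obs()['ee_pos'])
for n in('side','scene'):
    c=load(n);P=pts(c);v=c['frame'].max(-1);Z=P[...,2]
    m=(Z>.056)&(Z<.103)&(v<75)&(abs(P[...,1]+.185)<.05)&(P[...,0]>.5)&(P[...,0]<.58)
    r=cv2.minAreaRect(P[m][:,:2].astype(np.float32));print(n,'plate',m.sum(),r)
    # console: bezel/button tops
    hsv=cv2.cvtColor(c['frame'],cv2.COLOR_RGB2HSV).astype(int)
    m=(hsv[...,0]>45)&(hsv[...,0]<85)&(hsv[...,1]>100)&(P[...,0]<.7)&(abs(P[...,1])<.4)
    for t in (.06,.064,.065):
        q=P[m&(Z>t)&(Z<.072)]; print(t,len(q),q.min(0),q.max(0),(q.min(0)+q.max(0))/2)
    m=(abs(Z-.045)<.004)&(P[...,1]>.03)&(P[...,1]<.27)&(P[...,0]>.5)&(P[...,0]<.7)
    k,l,st,ce=cv2.connectedComponentsWithStats(m.astype(np.uint8)); i=1+np.argmax(st[1:,4])
    print(st[i],cv2.minAreaRect(P[l==i][:,:2].astype(np.float32)))
```

```text
[ 0.4915097  -0.18394279  0.18306354]
side plate 375 ((0.5427782535552979, -0.18574365973472595), (0.008648112416267395, 0.08190769702196121), 2.1756317615509033)
0.06 40 [ 0.53863397 -0.18108944  0.06064146] [0.67626309 0.21056793 0.06993066] [0.60744853 0.01473924 0.06528606]
0.064 28 [ 0.58567576 -0.11741795  0.06484658] [0.67626309 0.21056793 0.06993066] [0.63096943 0.04657499 0.06738862]
0.065 27 [ 0.58567576 -0.11741795  0.06501554] [0.67626309 0.21056793 0.06993066] [0.63096943 0.04657499 0.0674731 ]
[317 156  53  47 995] ((0.6012547016143799, 0.14347991347312927), (0.10027375817298889, 0.20127636194229126), 11.759942054748535)
scene plate 328 ((0.5410796999931335, -0.1780707687139511), (0.010858732275664806, 0.0826391652226448), 3.3636887073516846)
0.06 193 [ 0.54383908 -0.2367837   0.06087717] [0.68993678 0.2212888  0.07168062] [ 0.61688793 -0.00774745  0.06627889]
0.064 170 [ 0.54383908 -0.2367837   0.0641019 ] [0.68993678 0.22074408 0.07168062] [ 0.61688793 -0.00801981  0.06789126]
0.065 152 [ 0.54383908 -0.2367837   0.06501249] [0.68993678 0.22074408 0.07168062] [ 0.61688793 -0.00801981  0.06834655]
[ 276  230  114   85 3135] ((0.5983848571777344, 0.1482326090335846), (0.10053591430187225, 0.20032259821891785), 11.842473030090332)
```

View pics/d.png

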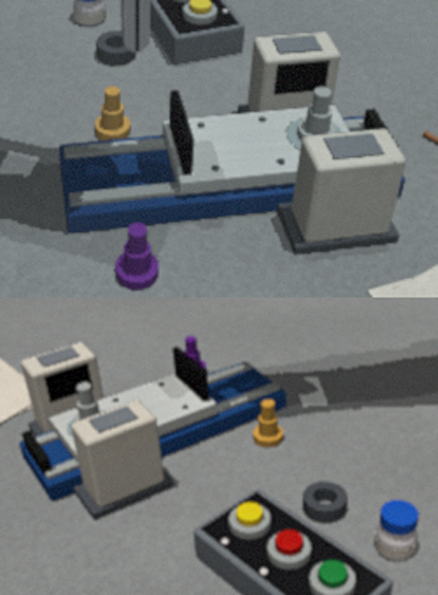

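The shuttle is home: the plate moved about 110 mm and the pin stands upright between the heads, at crop (320,105) and (85,400). Green is the console's end button nearest the jar, at crop (333,572). I'll move over it.

Call:
send_rows(
  rows=[
    {"dx": 32, "dy": 9.2, "dz": 0, "roll": 0, "jaw": 1},
    {"dx": 32, "dy": 9.2, "dz": 0, "roll": 0, "jaw": 1},
    {"dx": 32, "dy": 9.2, "dz": 0, "roll": 0, "jaw": 1},
    {"dx": 32, "dy": 9.2, "dz": 0, "roll": 0, "jaw": 1},
    {"dx": 32, "dy": 9.2, "dz": 0, "roll": 0, "jaw": 1},
    {"dx": 32, "dy": 9.2, "dz": 0, "roll": 0, "jaw": 1},
    {"dx": 32, "dy": 9.2, "dz": 0, "roll": 0, "jaw": 1},
    {"dx": 32, "dy": 9.2, "dz": 0, "roll": 0, "jaw": 1},
    {"dx": 32, "dy": 9.2, "dz": 0, "roll": 0, "jaw": 1},
    {"dx": 32, "dy": 9.2, "dz": 0, "roll": 0, "jaw": 1},
    {"dx": 32, "dy": 9.2, "dz": 0, "roll": 0, "jaw": 1},
    {"dx": 32, "dy": 9.2, "dz": 0, "roll": 0, "jaw": 1},
  ],
)

```text
time_s: 8.88
ee_pos: [0.5874, 0.2053, 0.1814]
eef_rot: [-3.139, 0.0, 1.608]
force: [-0.1, -0.1, 0.1]
grip_width: 0.0007
grip_force: 0.0
```

Run:
```python
from h import *
c=grab('wrist');cv2.imwrite('pics/e.png',c['frame'][...,::-1])
print(get_obs()['ee_pos'],ray(c,320,200))
P=pts(c);hsv=cv2.cvtColor(c['frame'],cv2.COLOR_RGB2HSV).astype(int);h,s=hsv[...,0],hsv[...,1]
for nm,m in(('g',(h>45)&(h<85)&(s>100)),('r',((h<6)|(h>174))&(s>120)),('y',(h>20)&(h<35)&(s>120))):
    k,l,st,ce=cv2.connectedComponentsWithStats(m.astype(np.uint8))
    for i in range(1,k):
        if st[i,4]>100: print(nm,st[i],onz(c,*ce[i],.067),np.median(P[l==i],0))
```

```text
[0.5877393  0.21013479 0.18105988] (array([0.58525759, 0.28236449, 0.36002914]), array([ 0.0056428 , -0.26842352, -0.96330104]))
g [305 177  32  33 825] [0.58720789 0.2071605  0.067     ] [0.58717071 0.20704088 0.06627882]
```

View pics/e.png

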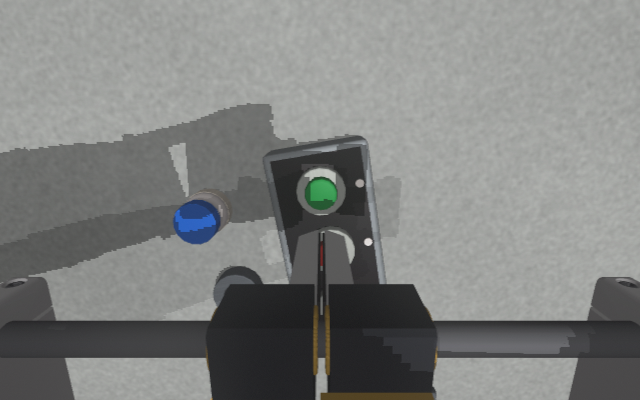

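The wrist view shows green at (321,193), jar at (197,220) and ring at (240,285). The fingers are aligned with green, so I'll shift y by −4 mm and descend to just above it.

Call:
send_rows(
  rows=[
    {"dx": -4, "dy": 0, "dz": 0, "roll": 0, "jaw": 1},
    {"dx": 0, "dy": 0, "dz": 20, "roll": 0, "jaw": 1},
    {"dx": 0, "dy": 0, "dz": 20, "roll": 0, "jaw": 1},
    {"dx": 0, "dy": 0, "dz": 20, "roll": 0, "jaw": 1},
    {"dx": 0, "dy": 0, "dz": 20, "roll": 0, "jaw": 1},
    {"dx": 0, "dy": 0, "dz": 13, "roll": 0, "jaw": 1},
    {"dx": 0, "dy": 0, "dz": 5, "roll": 0, "jaw": 1},
    {"dx": 0, "dy": 0, "dz": 0, "roll": 0, "jaw": 1},
    {"dx": 0, "dy": 0, "dz": 0, "roll": 0, "jaw": 1},
  ],
)

```text
time_s: 9.68
ee_pos: [0.5883, 0.1995, 0.0859]
eef_rot: [3.141, -0.0, 1.607]
force: [0.5, -0.9, 0.3]
grip_width: 0.0006
grip_force: 0.0
```

Call:
send_rows(
  rows=[
    {"dx": 5.5, "dy": -1, "dz": 0, "roll": 0, "jaw": 1},
    {"dx": 0, "dy": 0, "dz": 4, "roll": 0, "jaw": 1},
    {"dx": 0, "dy": 0, "dz": 4, "roll": 0, "jaw": 1},
    {"dx": 0, "dy": 0, "dz": 4, "roll": 0, "jaw": 1},
    {"dx": 0, "dy": 0, "dz": 0, "roll": 0, "jaw": 1},
    {"dx": 0, "dy": 0, "dz": 0, "roll": 0, "jaw": 1},
    {"dx": 0, "dy": 0, "dz": 0, "roll": 0, "jaw": 1},
  ],
)

```text
time_s: 10.27
ee_pos: [0.5869, 0.2051, 0.0735]
eef_rot: [-3.142, 0.0, 1.607]
force: [-0.6, 1.5, -0.2]
grip_width: 0.0008
grip_force: 0.0
```

Call:
send_rows(
  rows=[
    {"dx": 0, "dy": 0, "dz": 2, "roll": 0, "jaw": 1},
    {"dx": 0, "dy": 0, "dz": 2, "roll": 0, "jaw": 1},
    {"dx": 0, "dy": 0, "dz": 2, "roll": 0, "jaw": 1},
    {"dx": 0, "dy": 0, "dz": 2, "roll": 0, "jaw": 1},
    {"dx": 0, "dy": 0, "dz": 2, "roll": 0, "jaw": 1},
    {"dx": 0, "dy": 0, "dz": 1, "roll": 0, "jaw": 1},
    {"dx": 0, "dy": 0, "dz": 0, "roll": 0, "jaw": 1},
  ],
)

```text
time_s: 10.85
ee_pos: [0.5869, 0.2052, 0.0625]
eef_rot: [3.141, -0.0, 1.607]
force: [-1.5, 0.1, 4.0]
grip_width: 0.0009
grip_force: 2.1
```

Call:
send_rows(
  rows=[
    {"dx": 0, "dy": 0, "dz": 1, "roll": 0, "jaw": 1},
    {"dx": 0, "dy": 0, "dz": 0, "roll": 0, "jaw": 1},
  ],
)

```text
time_s: 11.02
ee_pos: [0.5869, 0.2052, 0.0615]
eef_rot: [3.141, -0.0, 1.607]
force: [-2.2, -0.4, 5.0]
grip_width: -0.0001
grip_force: 2.3
```

Call:
send_rows(
  rows=[
    {"dx": 0, "dy": 0, "dz": 1, "roll": 0, "jaw": 1},
    {"dx": 0, "dy": 0, "dz": 0.3, "roll": 0, "jaw": 1},
    {"dx": 0, "dy": 0, "dz": 0, "roll": 0, "jaw": 1},
  ],
)

```text
time_s: 11.27
ee_pos: [0.587, 0.2052, 0.0611]
eef_rot: [3.141, -0.0, 1.608]
force: [-6.1, -2.5, 12.6]
grip_width: -0.0001
grip_force: 6.3
```

At 12.6 N it has bottomed out, so I'll release and withdraw.

Call:
send_rows(
  rows=[
    {"dx": 0, "dy": 0, "dz": -3, "roll": 0, "jaw": 1},
    {"dx": 0, "dy": 0, "dz": -5, "roll": 0, "jaw": 1},
    {"dx": 0, "dy": 0, "dz": -15, "roll": 0, "jaw": 1},
    {"dx": 0, "dy": 0, "dz": -25, "roll": 0, "jaw": 1},
    {"dx": 0, "dy": 0, "dz": -30, "roll": 0, "jaw": 1},
    {"dx": 0, "dy": 0, "dz": -30, "roll": 0, "jaw": 1},
    {"dx": 0, "dy": 0, "dz": -20, "roll": 0, "jaw": 1},
    {"dx": 0, "dy": 0, "dz": 0, "roll": 0, "jaw": 1},
    {"dx": 0, "dy": 0, "dz": 0, "roll": 0, "jaw": 1},
    {"dx": 0, "dy": 0, "dz": 0, "roll": 0, "jaw": 1},
  ],
)

```text
time_s: 12.1
ee_pos: [0.5864, 0.205, 0.1869]
eef_rot: [-3.14, 0.0, 1.607]
force: [0.4, -0.4, -0.8]
grip_width: 0.0008
grip_force: 0.0
```

Run:
```python
from h import *
a=grab('side')['frame'][140:310,230:480]; b=grab('scene')['frame'][140:310,165:415]
cv2.imwrite('pics/f.png',cv2.resize(np.vstack([a,b]),None,fx=1.75,fy=1.75,interpolation=cv2.INTER_CUBIC)[...,::-1])
```

```text
(no output)
```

View pics/f.png

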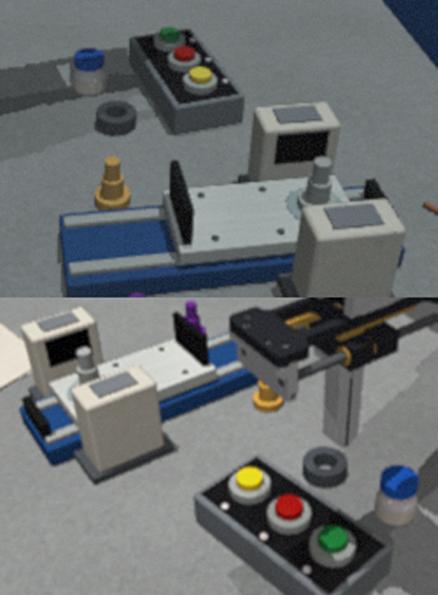

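The shuttle is home with the pin upright between the heads at (320,175). The buttons are up (green at (333,540)), and the bystanders are in place.

```bash
python3 -c "
from station import *
print(hand_in())"
```

```text
the job is handed in; nothing more can be done
None
```

The job is handed in, with no verdict returned: the shuttle went home against its stop (about 110 mm, peak about 32 N), then green was pressed fully down (about 13 N) and released, and the last pictures show the pin upright, the buttons up, the bystanders in place and the arm clear.

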